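# Pack the tumblers and hold the mirror on the crate marker

### The job

Gently set the two loose handleless tumblers upright into free cells of the divided crate, one per cell, leaving the third tumbler in the cell it already has. Then take the wooden bar on top of the sighting mirror and turn the mirror until the rig's little camera sees the crate's banded marker drum in the middle of the mirror (the pointer under the mirror then points at the drum), and finish while still gripping the bar at that angle, since a spring turns the mirror back when it is let go. Do not disturb the mugs and other things on the bench.

Things in the scene. Friction and masses are not known exactly. Their poses are not given: they have to be found in the camera images.
- tumbler_a: loose stoneware tumbler without handle, straight and open at the top, 62 mm outside diameter (56 mm at the foot), 90 mm tall, wall 4 mm, about 0.2 kg. Origin: centre of its underside, z up. Starts on the bench.
- tumbler_b: second loose tumbler, the same as tumbler_a. Starts on the bench.
- tumbler_c: third tumbler, of the same shape, which already stands in one cell of the crate and stays there.
- crate: fixed plywood crate, 195 x 195 mm outside, 45 mm tall, walls and floor 8 mm, one full-height 8 mm divider each way: four cells of 85 mm, centres at x = +-47, y = +-47 mm of its frame. Origin: centre of its underside, on the bench; axes along its walls. A bracket on its +x wall carries the marker post at x = 165, y = -47 mm.
- marker (a point): centre of the marker drum, an upright cylinder 44 mm in diameter and 50 mm tall, banded black and white, on a thin post fixed to the crate; its centre is 155 mm above the bench.
- rig: fixed base, 70 mm wide, x = -60 to 280 mm of its frame, with a white disc 156 mm in diameter, 16 mm tall, round its origin. Origin: on the mirror's vertical axis, at bench level. +x runs to the small grey camera (70 x 50 x 45 mm, on a post at x = 240 mm, lens 155 mm above the bench) that looks back along -x at the middle of the mirror.
- mirror: upright mirror 98 mm wide, 105 to 209 mm above the bench, with its bar on top; turns 0 to 1.2 rad about the rig's vertical axis, anticlockwise from above. Origin: on the axis at bench level; +x: the way it faces. Rest and start 0: facing the camera (rig's +x). Turned by q, it sends the camera's sight 2 q anticlockwise from the rig's +x. A light spring (0.08 N m per rad) turns it back when let go.
- bar (a point): centre of the wooden grip bar on top of the mirror, on the turning axis, 255 mm above the bench: 14 mm thick (along the mirror's x), 60 mm long (along its y), 36 mm tall. To be gripped across its 14 mm, from above; it turns with the mirror about this point.
- sightline: thin black pointer lying on the rig's white disc, reaching 75 mm from the axis, 18 mm above the bench, geared to turn at twice the mirror's angle: its +x axis always points along the camera's line of sight after the mirror. Origin: on the turning axis at bench level. It is only an indicator, not to be touched.
- mug_a: mug with a handle, 80 mm in diameter, 90 mm tall; bystander. Origin: centre of its underside.
- mug_b: another mug with a handle, 80 mm in diameter, 90 mm tall; bystander. Origin: centre of its underside.
- bowl: small white bowl, 84 mm in diameter, 40 mm tall; bystander. Origin: centre of its underside.
- rib: flat wooden potter's rib, 50 x 90 x 8 mm, lying; bystander. Origin: centre of its underside.
- flask: drinking flask, 68 mm in diameter, 230 mm tall; bystander. Origin: centre of its underside.
- jar_lid: flat steel lid, 70 mm in diameter, 12 mm thick; bystander. Origin: centre of its underside.
There are look-alikes about, which are no part of the job. What is shaped like the tumbler_b but orange or yellow is not meant. Leave any orange look-alike of the tumbler_c alone.

How it is judged:
On the way, in this order (a step that is already met when the one before it is completed fails the run):
1. both loose tumblers stand upright on the floor of free cells, one tumbler per cell, and are released (angle between each of tumbler_a, tumbler_b, tumbler_c's own z axis and vertical below 0.12 rad and z of tumbler_a in the frame of crate between 0.004 and 0.014 m and x of tumbler_a in the frame of crate between -0.095 and 0.095 m and y of tumbler_a in the frame of crate between -0.095 and 0.095 m and z of tumbler_b in the frame of crate between 0.004 and 0.014 m and x of tumbler_b in the frame of crate between -0.095 and 0.095 m and y of tumbler_b in the frame of crate between -0.095 and 0.095 m and z of tumbler_c in the frame of crate between 0.004 and 0.014 m and x of tumbler_c in the frame of crate between -0.095 and 0.095 m and y of tumbler_c in the frame of crate between -0.095 and 0.095 m and horizontal distance between tumbler_a and tumbler_b above 0.065 m and horizontal distance between each of tumbler_a, tumbler_b and tumbler_c above 0.065 m and linear speed of each of tumbler_a, tumbler_b, tumbler_c below 0.03 m/s and contact force between the fingers and tumbler_a below 0.1 N and contact force between the fingers and tumbler_b below 0.1 N and contact force between the fingers and tumbler_c below 0.1 N), for 0.3 s.
2. the fingers hold the mirror's bar at the angle at which the camera sees the marker (y of marker in the frame of sightline between -0.045 and 0.045 m and x of marker in the frame of sightline above 0.1 m and contact force between the fingers and mirror above 1 N and angular speed of mirror below 0.1 rad/s), for 0.5 s.
At the end, for the whole second after the job is handed in: Tumblers upright (within 7 degrees) on the crate floor, each in its own cell, at rest, released; the camera's line of sight after the mirror passes within 45 mm of the marker drum's centre, the mirror is still, and the fingers hold its bar with more than 1 N (all of step 1 and all of step 2); the arm keeps its last pose, push and grip.
It fails at once if a bystander is moved more than 30 mm or the third tumbler more than 40 mm (distance of any of mug_a, mug_b, bowl, rib, flask, jar_lid from where it was at the start of the episode above 0.03 m or distance of tumbler_c from where it was at the start of the episode above 0.04 m).
It fails at once if a tumbler is dropped (falls free of the fingers at over 0.5 m/s) ((contact force between the fingers and tumbler_a below 0.05 N and linear speed of tumbler_a above 0.5 m/s) or (contact force between the fingers and tumbler_b below 0.05 N and linear speed of tumbler_b above 0.5 m/s) or (contact force between the fingers and tumbler_c below 0.05 N and linear speed of tumbler_c above 0.5 m/s)).
It fails at once if a loose tumbler is tipped over (angle between any of tumbler_a, tumbler_b, tumbler_c's own z axis and vertical above 0.7 rad).
It also fails if it takes over 69 s, if anything falls off the work surface, if the arm or the gripper's body presses on something with over 40 N, if the wrist force passes 120 N, or if a joint passes its speed limit or range.

### The arm

A 6-joint arm with a two-finger parallel gripper is mounted at the origin on the work surface. World frame = base frame: x ahead of the robot, y to its left, z up, the work surface at z = 0. Lengths are in m, angles in rad, forces in N, time in s.
With the tool pointing down it reaches from about 0.275 to 0.725 m from the base axis. Payload 5.6 kg.
Tool frame: the origin (TCP) lies on the centre line of the jaws, within the pads' length; the fingertips stand 17 mm ahead of it and the grasp point (between the pads) lies 2 mm behind it; z points along the fingers, x is the direction in which the jaws open and shut, and the axes are right-handed (so a half turn about z gives the same grasp; the last joint's range is limited). The gripper opens to 85 mm and grips with 20 to 120 N. Pads are 22 mm wide; open, the fingers measure 114 mm over their backs; the gripper's body (76 mm by 85 mm) begins 54 mm behind the grasp point. The pads swing forward as they close: fully open they stand 13 mm farther back than shut.
Start: joints at [1.412, 0.255, 0.108, 0, -1.424, -0.285], TCP at [0.236, 0.497, 0.227] pointing down, gripper open.
Joint ranges: [-2.95, 2.95], [-1.21, 1.97], [-1.09, 1.5], [-2.87, 1.71], [-2.94, -0.07], [-3.05, 3.05]. Speed limits (rad/s): [2.57, 2.57, 3.14, 3.14, 3.14, 3.14].

### API

Orientations are given as a rotation vector (axis times angle).
In Python, from workcell import read_state, cams, job, spot_in, mark_of gives the robot as it stands.
- The arm moves only by the shell command python3 -m inch 'ROWS' [FORCE]. ROWS is JSON, a list of rows, each a list of 3 entries, a list of its own where there are three numbers: the shift along the world's x, y, z in m, then the turn, a rotation vector about the world's x, y, z in degrees, then the opening, from 0 (shut) to 1 (fully open). A call has 1 to 10 rows; each row shifts and turns the commanded pose from where the row before left it; what a row does not reach is not made up. A row lasts 1/10 s, in which the tool goes at most 50 mm and 8.59 degrees, less where a joint would pass 70% of its speed; a pose out of reach is approached as far as the arm can. A call with a gripper value outside its range is refused whole. The fingers move at their own pace and stop on an object; FORCE is the grip in N (left out, the last holds). Time passes only in rows, so rows that do not move let the fingers close. It gives the time, the measured TCP pose, the force and the opening at its end, in the units of the state.
- read_state(): the state, without advancing time (a new reading comes with each control period).
- cams.camera(name): name is "scene" or "top" or "wrist"; returns (picture, depth): 400x640x3 uint8, red, green, blue; 400x640 float32, m along the optical axis (not along the pixel's ray), 0 where there is no reading.
- cams.get_calibration(name): a dict with "K" (3x3 intrinsics, pixels), "rvec" (rotation vector, rad) and "tvec" (3), from world to camera coordinates, as OpenCV has them. Camera axes: x right, y down, z forward; pixel columns grow to the right and rows downward; lengths in m; the calibration is good to about 2 mm. A picture is of the moment at which its call begins: read the wrist's pose just before it. get_calibration takes no time and is no camera call; for the wrist camera it gives the pose at the moment of the call.
- job.hand_in(): hands the job in, once; it reports no verdict.
Trained networks look in the newest picture that a camera, given by its name, has taken for a name from the list of things; names that differ only in an ending like _2 or _b are one class to them, and where a whole thing is asked for, a point or a joint stands for the part that bears it (a point fixed in the world has none). Each returns a list of dicts, best first, with "conf" (0 to 1); they miss things now and then, are a little off and sometimes report something else, mostly with a low value. They report only what shows in the picture. A call takes as long as a camera call. They do not tell look-alikes from the thing itself.
- spot_in(query, camera): "box" ([left, top, right, bottom] in pixels, round what is visible of it).
- mark_of(query, camera): "point" ([column, row] in pixels: a listed point, or the origin of a listed thing).
The state is a dict: "t": time; "joints": joint angles; "qd": joint speeds; "joint_torque": joint torques, N m; "tool_pos": TCP position; "eef_rot": TCP orientation; "wrist_force": force on the tool from outside, world axes, zero at the start; "moment": the same for the moment, N m; "finger_gap": finger opening in m.
Only numpy, scipy, OpenCV 4.12 (cv2) and the standard library are available. Lean on these libraries where they do the work, as an engineer would, in place of code of your own. Each camera call takes 0.05 s, during which the arm holds its last target. There are 200 camera calls.

## Working session

There is one attempt and no reset: what is moved stays moved. The work goes in short steps, Python scripts to look and compute and a shell command to move; the robot and the scene stay as the last step left them, time stands still between calls to the robot, and variables do not carry over. Pictures are saved under pics/ and viewed, about 8 in all and at most 12, crops included, and the job is handed in when it is done.

```bash
mkdir -p pics; cat > h.py <<'E'
import numpy as np, cv2
from workcell import read_state, cams, job, spot_in, mark_of
def cal(n):
    c=cams.get_calibration(n);R=cv2.Rodrigues(np.array(c["rvec"],float))[0]
    return np.array(c["K"],float),R,np.array(c["tvec"],float).ravel()
def ray(n,p,C=None):
    K,R,t=C or cal(n);d=R.T@np.linalg.solve(K,[p[0],p[1],1.]);return -R.T@t,d
def at_z(n,p,z,C=None):
    o,d=ray(n,p,C);return o+d*(z-o[2])/d[2]
def cloud(n,dep,C=None):
    K,R,t=C or cal(n);v,u=np.mgrid[:400,:640]
    q=np.stack([(u-K[0,2])/K[0,0]*dep,(v-K[1,2])/K[1,1]*dep,dep],-1)
    P=(q-t)@R;P[dep==0]=np.nan;return P
def save(n,im): cv2.imwrite(f"pics/{n}.png",im[...,::-1])
E
python3 - <<'E'
from h import *
s=read_state();print(s["t"],s["tool_pos"],s["eef_rot"],s["finger_gap"])
for n in("top","scene"):
    im,d=cams.camera(n);save(n,im);np.save(n+"_d.npy",d);np.save(n+"_i.npy",im);print(n,cams.get_calibration(n))
    for q in("tumbler_a","crate","rig","bar","marker","sightline"):
        r=mark_of(q,n);print(q,[(np.round(x["point"]),round(x["conf"],2)) for x in r[:5]])
E
```

```text
0.0 [0.23586949 0.49627681 0.22636772] [ 1.67719064e+00 -2.65452566e+00  1.76500467e-03] 0.08549450611282756
top {'K': array([[443.56762733,   0.        , 323.27256451],
       [  0.        , 443.56762733, 198.08284256],
       [  0.        ,   0.        ,   1.        ]]), 'rvec': array([ 2.11819506, -2.16251814,  0.16515344]), 'tvec': array([0.08979498, 0.56911924, 1.26893385])}
tumbler_a [(array([275., 281.]), 0.96), (array([388., 175.]), 0.91), (array([359., 187.]), 0.9), (array([389., 241.]), 0.79), (array([346., 217.]), 0.78)]
crate [(array([274., 222.]), 0.92), (array([453., 288.]), 0.66)]
rig [(array([454., 222.]), 0.73)]
bar [(array([484., 210.]), 0.8)]
marker []
sightline [(array([453., 220.]), 0.46)]
scene {'K': array([[446.1615582 ,   0.        , 325.29662046],
       [  0.        , 446.1615582 , 199.14688261],
       [  0.        ,   0.        ,   1.        ]]), 'rvec': array([ 2.39845984,  1.07351101, -0.31636658]), 'tvec': array([-0.41674633, -0.24676585,  1.50012052])}
tumbler_a [(array([360., 162.]), 0.89), (array([249., 231.]), 0.88), (array([396., 139.]), 0.82), (array([314., 252.]), 0.81), (array([296., 284.]), 0.71)]
crate [(array([353., 181.]), 0.74)]
rig [(array([207., 292.]), 0.85)]
bar [(array([178., 252.]), 0.89)]
marker [(array([379., 202.]), 0.74), (array([271., 191.]), 0.43)]
sightline [(array([208., 293.]), 0.5)]
```

View pics/top.png

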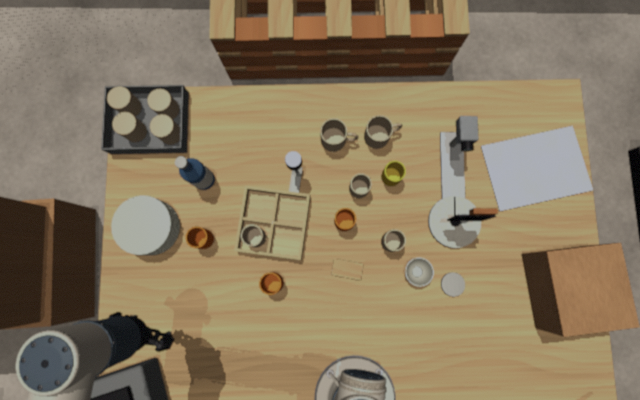

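View pics/scene.png

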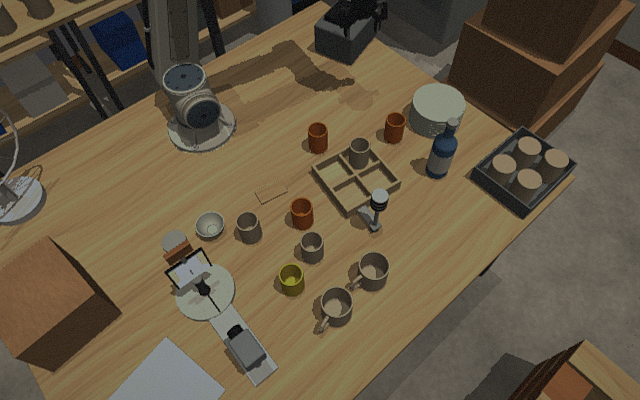

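Top view: grey loose tumblers at (360,186) and (394,241); the third is in the crate at (253,236). The drum is at (293,160), the rig disc at (455,221), the bar at (484,213) and the rig camera at (466,130). Orange and yellow cups are look-alikes. Next I measure these.

```bash
python3 - <<'E'
from h import *
from scipy import ndimage as nd
d=np.load("top_d.npy");im=np.load("top_i.npy");P=cloud("top",d);C=cal("top")
def circ(xy):
    A=np.c_[2*xy,np.ones(len(xy))];s=np.linalg.lstsq(A,(xy**2).sum(1),rcond=None)[0];return s[:2],np.sqrt(s[2]+s[:2]@s[:2])
for nm,(u,v) in dict(t1=(360,186),t2=(394,241),tc=(253,236),o1=(345,220),o2=(272,284),yel=(394,174),mugL=(334,135),mugR=(379,131),bowl=(419,272)).items():
    w=P[v-16:v+17,u-16:u+17].reshape(-1,3);z=w[:,2];lo=.03 if nm=="bowl" else .08
    r=w[(z>lo)&(z<.115)]
    c,R=cv2.minEnclosingCircle(r[:,:2].astype(np.float32)*1000);print(nm,len(r),np.round(c),round(R),"z",np.nanpercentile(z,95).round(3))
# crate: points z .035-.055
w=P[170:275,225:325];m=(w[...,2]>.035)&(w[...,2]<.055)
l,n=nd.label(m);k=np.argmax(nd.sum(m,l,range(1,n+1)))+1
pts=w[l==k][:,:2].astype(np.float32)*1000;print("crate",cv2.minAreaRect(pts))
def box(nm,u0,v0,u1,v1,z0,z1):
    w=P[v0:v1,u0:u1].reshape(-1,3);r=w[(w[:,2]>z0)&(w[:,2]<z1)];print(nm,len(r),r.mean(0).round(3),[np.round(x,3) for x in cv2.minAreaRect(r[:,:2].astype(np.float32))])
box("drumtop",280,145,310,180,.165,.19)
box("bar",460,195,510,230,.262,.285)
box("mirror",460,195,510,230,.19,.285)
box("cam",445,105,490,160,.15,.2)
box("base",430,125,480,190,.005,.03)
box("disc",425,190,490,255,.008,.026)
box("flask",170,145,220,200,.2,.25)
print("bar pt",at_z("top",(484,210),.255,C),"crate",at_z("top",(274,222),0,C),"rig",at_z("top",(454,222),0,C))
E
```

```text
t1 109 [603. -30.] 31 z 0.089
t2 103 [ 441. -121.] 31 z 0.088
tc 135 [461. 282.] 31 z 0.097
o1 103 [504.  17.] 31 z 0.088
o2 107 [327. 231.] 31 z 0.089
yel 115 [ 639. -130.] 31 z 0.088
mugL 148 [761.  42.] 41 z 0.089
mugR 155 [769. -95.] 44 z 0.089
bowl 185 [ 350. -196.] 42 z 0.039
crate ((502.5539245605469, 229.50845336914062), (195.57310485839844, 195.46263122558594), 81.13257598876953)
drumtop 227 [0.656 0.157 0.179] [array([0.656, 0.158]), array([0.043, 0.043]), np.float64(1.436)]
bar 163 [ 0.495 -0.313  0.271] [array([ 0.496, -0.314]), array([0.059, 0.015]), np.float64(88.168)]
mirror 301 [ 0.493 -0.311  0.248] [array([ 0.495, -0.317]), array([0.092, 0.015]), np.float64(88.312)]
cam 656 [ 0.725 -0.319  0.173] [array([ 0.724, -0.322]), array([0.051, 0.094]), np.float64(89.687)]
base 1196 [ 0.675 -0.318  0.011] [array([ 0.692, -0.329]), array([0.15 , 0.197]), np.float64(86.78)]
disc 1963 [ 0.5   -0.309  0.015] [array([ 0.506, -0.315]), array([0.154, 0.173]), np.float64(88.787)]
flask 147 [0.641 0.441 0.225] [array([0.643, 0.443]), array([0.03, 0.03]), np.float64(19.866)]
bar pt [ 0.49992696 -0.3176772   0.255     ] crate [0.50739567 0.22906097 0.        ] rig [ 0.49605421 -0.31704667  0.        ]
```

```bash
python3 -m inch '[[[0.036,-0.053,0],[0,0,-4],1],[[0.036,-0.053,0],[0,0,-4],1],[[0.023,-0.033,0],[0,0,-4],1],[[0.023,-0.033,0],[0,0,-4],1],[[0.023,-0.033,0],[0,0,-4],1],[[0.023,-0.033,0],[0,0,-4],1],[[0.023,-0.033,0],[0,0,-4],1],[[0.023,-0.033,0],[0,0,0],1],[[0.023,-0.033,0],[0,0,0],1],[[0.023,-0.033,0],[0,0,0],1]]'
python3 -m inch '[[[0.023,-0.033,0],[0,0,0],1],[[0.023,-0.033,0],[0,0,0],1],[[0.023,-0.033,0],[0,0,0],1],[[0.023,-0.033,0],[0,0,0],1],[[0.0,0,0],[0,0,0],1],[[0,0,0],[0,0,0],1]]'
python3 - <<'E'
from h import *
s=read_state();print(s["tool_pos"],s["eef_rot"],s["joints"])
C=cal("wrist");im,d=cams.camera("wrist");save("w1",im)
P=cloud("wrist",d,C).reshape(-1,3)
r=P[(P[:,2]>.083)&(P[:,2]<.095)&(np.hypot(P[:,0]-.603,P[:,1]+.03)<.05)]
print(len(r)); 
if len(r)>10: print(cv2.minEnclosingCircle(r[:,:2].astype(np.float32)*1000))
E
```

```text
t: 1.7
tool_pos: [0.4771, 0.1485, 0.2275]
eef_rot: [-0.986, 2.982, 0.0]
wrist_force: [0.9, 0.7, 0.1]
finger_gap: 0.0853
t: 2.3
tool_pos: [0.5685, 0.0172, 0.2267]
eef_rot: [0.982, -2.983, -0.0]
wrist_force: [0.5, 0.5, 0.2]
finger_gap: 0.0856
[0.56850239 0.01717887 0.22673703] [ 9.82456754e-01 -2.98311031e+00 -2.80117757e-04] [ 3.05013669e-01  2.93354437e-01  1.58734986e-01 -1.68499147e-04
 -1.43704443e+00  3.31312912e-01]
1269
((604.5604248046875, -30.997356414794922), 30.980417251586914)
```

```bash
python3 -m inch '[[[0.018,-0.024,0],[0,0,0],1],[[0.0175,-0.024,0],[0,0,0],1],[[0,0,-0.04],[0,0,0],1],[[0,0,-0.04],[0,0,0],1],[[0,0,-0.04],[0,0,0],1],[[0,0,-0.025],[0,0,0],1],[[0,0,-0.017],[0,0,0],1],[[0,0,0],[0,0,0],1],[[0,0,0],[0,0,0],0.6],[[0,0,0],[0,0,0],0.6]]' 30
python3 -m inch '[[[0,0,0],[0,0,0],0.6],[[0,0,0],[0,0,0],0.6],[[0,0,0],[0,0,0],0.6],[[0,0,0],[0,0,0],0.6]]'
```

```text
t: 3.35
tool_pos: [0.605, -0.0294, 0.0673]
eef_rot: [-0.986, 2.979, -0.001]
wrist_force: [-0.5, 2.8, 13.3]
finger_gap: 0.0602
t: 3.75
tool_pos: [0.6051, -0.0296, 0.0673]
eef_rot: [-0.985, 2.979, -0.001]
wrist_force: [-0.5, 2.4, 7.3]
finger_gap: 0.0596
```

```bash
python3 -m inch '[[[0,0,0.02],[0,0,0],0.4],[[0,0,0.03],[0,0,0],0.4],[[0,0,0.03],[0,0,0],0.4],[[0,0,0.03],[0,0,0],0.4],[[-0.008,0.0257,0.01],[0,0,0],0.4],[[-0.008,0.0257,0],[0,0,0],0.4],[[-0.008,0.0257,0],[0,0,0],0.4],[[-0.008,0.0257,0],[0,0,0],0.4],[[-0.008,0.0257,0],[0,0,0],0.4],[[-0.008,0.0257,0],[0,0,0],0.4]]' 40
python3 -m inch '[[[-0.008,0.0257,0],[0,0,0],0.4],[[-0.0075,0.0257,0],[0,0,0],0.4],[[0,0,0],[0,0,0],0.4],[[0,0,0],[0,0,0],0.4],[[0,0,0],[0,0,0],0.4]]'
python3 - <<'E'
from h import *
im,d=cams.camera("top");save("t2",im[100:300,180:480].repeat(2,0).repeat(2,1))
P=cloud("top",d).reshape(-1,3)
C=cal("wrist");im,d=cams.camera("wrist");save("w2",im)
E
```

```text
t: 4.75
tool_pos: [0.5549, 0.1251, 0.1851]
eef_rot: [0.985, -2.982, -0.001]
wrist_force: [0.7, 0.4, -2.2]
finger_gap: 0.0594
t: 5.25
tool_pos: [0.5403, 0.1749, 0.1852]
eef_rot: [0.985, -2.983, 0.0]
wrist_force: [-0.5, 0.5, -1.3]
finger_gap: 0.0593
```

View pics/w2.png

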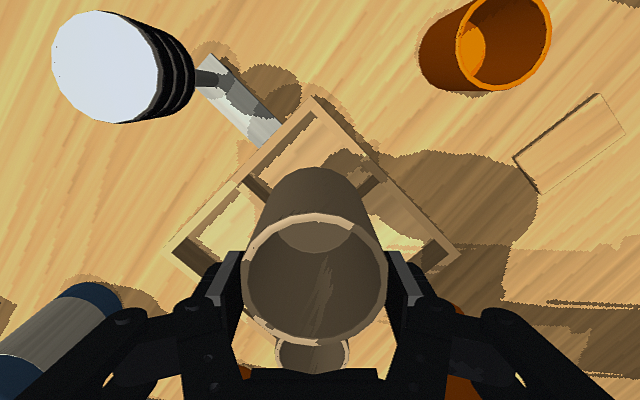

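The wrist view shows the tumbler held upright at (315,280) above the front cell. Lowering it now.

```bash
python3 -m inch '[[[0.001,0.001,-0.03],[0,0,0],0.4],[[0,0,-0.03],[0,0,0],0.4],[[0,0,-0.02],[0,0,0],0.4],[[0,0,-0.012],[0,0,0],0.4],[[0,0,-0.008],[0,0,0],0.4],[[0,0,-0.005],[0,0,0],0.4],[[0,0,-0.003],[0,0,0],0.4],[[0,0,0],[0,0,0],0.4],[[0,0,0],[0,0,0],0.4]]'
```

```text
t: 6.25
tool_pos: [0.5418, 0.1768, 0.078]
eef_rot: [-0.986, 2.982, 0.0]
wrist_force: [0.6, -0.5, -0.9]
finger_gap: 0.0596
```

```bash
python3 -m inch '[[[0,0,-0.001],[0,0,0],0.4],[[0,0,-0.001],[0,0,0],0.4],[[0,0,-0.001],[0,0,0],0.4],[[0,0,0],[0,0,0],0.4],[[0,0,0],[0,0,0],0.4]]'
```

```text
t: 6.75
tool_pos: [0.5416, 0.1767, 0.0755]
eef_rot: [-0.986, 2.982, -0.0]
wrist_force: [-2.9, -0.2, 4.5]
finger_gap: 0.0594
```

```bash
python3 -m inch '[[[0,0,0],[0,0,0],0.75],[[0,0,0],[0,0,0],0.82],[[0,0,0],[0,0,0],0.88],[[0,0,0],[0,0,0],0.88],[[0,0,0.02],[0,0,0],0.9],[[0,0,0.03],[0,0,0],0.9],[[0,0,0.04],[0,0,0],1],[[0,0,0.04],[0,0,0],1],[[0,0,0.02],[0,0,0],1],[[0,0,0],[0,0,0],1]]'
python3 - <<'E'
from h import *
C=cal("wrist");im,d=cams.camera("wrist");save("w3",im)
P=cloud("wrist",d,C).reshape(-1,3)
r=P[(P[:,2]>.088)&(P[:,2]<.105)&(np.hypot(P[:,0]-.5415,P[:,1]-.176)<.045)]
print(len(r),np.percentile(r[:,2],[5,50,95]),cv2.minEnclosingCircle(r[:,:2].astype(np.float32)*1000))
E
```

```text
t: 7.75
tool_pos: [0.543, 0.1772, 0.2283]
eef_rot: [-0.984, 2.976, 0.001]
wrist_force: [-0.4, 0.2, 0.5]
finger_gap: 0.0856
1315 [0.08930026 0.09615114 0.09742239] ((541.1426391601562, 174.55038452148438), 30.934646606445312)
```

```bash
python3 -m inch '[[[-0.0126,-0.0372,0],[0,0,0],1],[[-0.0126,-0.0372,0],[0,0,0],1],[[-0.0126,-0.0372,0],[0,0,0],1],[[-0.0126,-0.0372,0],[0,0,0],1],[[-0.0126,-0.0372,0],[0,0,0],1],[[-0.0126,-0.0372,0],[0,0,0],1],[[-0.0126,-0.0372,0],[0,0,0],1],[[0,0,0],[0,0,0],1],[[0,0,0],[0,0,0],1]]'
python3 - <<'E'
from h import *
s=read_state();print(s["tool_pos"])
C=cal("wrist");im,d=cams.camera("wrist");save("w4",im)
P=cloud("wrist",d,C).reshape(-1,3)
r=P[(P[:,2]>.083)&(P[:,2]<.095)&(np.hypot(P[:,0]-.441,P[:,1]+.121)<.05)]
print(len(r)); 
if len(r)>10: print(cv2.minEnclosingCircle(r[:,:2].astype(np.float32)*1000))
E
```

```text
t: 8.7
tool_pos: [0.4524, -0.0844, 0.2233]
eef_rot: [0.982, -2.982, -0.001]
wrist_force: [-0.1, 0.2, -0.7]
finger_gap: 0.0857
[ 0.45235882 -0.08435387  0.22327065]
1232
((441.3301086425781, -121.75591278076172), 31.035615921020508)
```

```bash
python3 -m inch '[[[-0.0055,-0.0185,0],[0,0,0],1],[[-0.0055,-0.0187,0],[0,0,0],1],[[0,0,-0.04],[0,0,0],1],[[0,0,-0.04],[0,0,0],1],[[0,0,-0.04],[0,0,0],1],[[0,0,-0.022],[0,0,0],1],[[0,0,-0.014],[0,0,0],1],[[0,0,0],[0,0,0],1],[[0,0,0],[0,0,0],0.6],[[0,0,0],[0,0,0],0.6]]' 30
python3 -m inch '[[[0,0,0],[0,0,0],0.6],[[0,0,0],[0,0,0],0.5],[[0,0,0],[0,0,0],0.4],[[0,0,0],[0,0,0],0.4]]'
```

```text
t: 9.75
tool_pos: [0.443, -0.1207, 0.0693]
eef_rot: [-0.987, 2.981, -0.001]
wrist_force: [-9.3, -2.7, 16.9]
finger_gap: 0.0593
t: 10.15
tool_pos: [0.4431, -0.121, 0.0694]
eef_rot: [-0.985, 2.981, -0.001]
wrist_force: [-0.7, 2.1, 6.6]
finger_gap: 0.0595
```

```bash
python3 -m inch '[[[0,0,0.02],[0,0,0],0.4],[[0,0,0.03],[0,0,0],0.4],[[0,0,0.035],[0,0,0],0.4],[[0,0,0.035],[0,0,0],0.4],[[0,0,0.02],[0,0,0],0.4],[[0,0.02,0],[0,0,0],0.4],[[0.001,0.036,0],[0,0,0],0.4],[[0.001,0.036,0],[0,0,0],0.4],[[0.001,0.036,0],[0,0,0],0.4],[[0.001,0.036,0],[0,0,0],0.4]]' 40
python3 -m inch '[[[0.001,0.036,0],[0,0,0],0.4],[[0.001,0.036,0],[0,0,0],0.4],[[0,0.036,0],[0,0,0],0.4],[[0,0.024,0],[0,0,0],0.4],[[0,0.015,0],[0,0,0],0.4],[[0,0,0],[0,0,0],0.4],[[0,0,0],[0,0,0],0.4],[[0,0,0],[0,0,0],0.4]]'
```

```text
t: 11.15
tool_pos: [0.4454, 0.0444, 0.2079]
eef_rot: [0.985, -2.982, -0.001]
wrist_force: [0.3, 0.5, -2.6]
finger_gap: 0.0597
t: 11.95
tool_pos: [0.4481, 0.1891, 0.2083]
eef_rot: [0.984, -2.983, 0.0]
wrist_force: [-0.0, -0.1, -1.9]
finger_gap: 0.0592
```

```bash
python3 -m inch '[[[0,0,-0.035],[0,0,0],0.4],[[0,0,-0.035],[0,0,0],0.4],[[0,0,-0.025],[0,0,0],0.4],[[0,0,-0.016],[0,0,0],0.4],[[0,0,-0.008],[0,0,0],0.4],[[0,0,-0.005],[0,0,0],0.4],[[0,0,-0.003],[0,0,0],0.4],[[0,0,0],[0,0,0],0.4],[[0,0,0],[0,0,0],0.4]]'
```

```text
t: 12.85
tool_pos: [0.4486, 0.1903, 0.082]
eef_rot: [-0.985, 2.982, 0.001]
wrist_force: [0.0, 1.0, -2.4]
finger_gap: 0.0594
```

```bash
python3 -m inch '[[[0,0,-0.001],[0,0,0],0.4],[[0,0,-0.001],[0,0,0],0.4],[[0,0,-0.001],[0,0,0],0.4],[[0,0,0],[0,0,0],0.4],[[0,0,0],[0,0,0],0.4]]'
```

```text
t: 13.35
tool_pos: [0.4481, 0.19, 0.0783]
eef_rot: [0.986, -2.983, 0.0]
wrist_force: [-0.1, 0.5, -1.8]
finger_gap: 0.0592
```

```bash
python3 -m inch '[[[0,0,-0.001],[0,0,0],0.4],[[0,0,-0.001],[0,0,0],0.4],[[0,0,0],[0,0,0],0.4],[[0,0,0],[0,0,0],0.4]]'
```

```text
t: 13.75
tool_pos: [0.4484, 0.19, 0.0775]
eef_rot: [-0.986, 2.982, -0.0]
wrist_force: [-3.0, -0.7, 8.3]
finger_gap: 0.0591
```

```bash
python3 -m inch '[[[0,0,0],[0,0,0],0.75],[[0,0,0],[0,0,0],0.82],[[0,0,0],[0,0,0],0.88],[[0,0,0],[0,0,0],0.88],[[0,0,0.02],[0,0,0],0.9],[[0,0,0.03],[0,0,0],0.9],[[0,0,0.04],[0,0,0],1],[[0,0,0.04],[0,0,0],1],[[0,0,0.03],[0,0,0],1],[[0,0,0],[0,0,0],1]]'
python3 - <<'E'
from h import *
C=cal("wrist");im,d=cams.camera("wrist");save("w5",im)
P=cloud("wrist",d,C).reshape(-1,3)
for c in((.448,.19),(.5415,.176),(.461,.282)):
    r=P[(P[:,2]>.085)&(P[:,2]<.11)&(np.hypot(P[:,0]-c[0],P[:,1]-c[1])<.045)]
    if len(r)>10: print(len(r),np.percentile(r[:,2],[5,50,95]),cv2.minEnclosingCircle(r[:,:2].astype(np.float32)*1000))
E
```

```text
t: 14.75
tool_pos: [0.4503, 0.191, 0.241]
eef_rot: [-0.983, 2.974, 0.003]
wrist_force: [-0.6, -0.1, -0.4]
finger_gap: 0.0856
1299 [0.0870216  0.09602962 0.09751888] ((446.3481140136719, 188.46536254882812), 31.217355728149414)
1553 [0.08684823 0.09610056 0.0975953 ] ((540.9588012695312, 174.7127227783203), 30.920820236206055)
1422 [0.08619336 0.09546117 0.09726772] ((461.8807678222656, 281.08441162109375), 31.201337814331055)
```

View pics/w5.png

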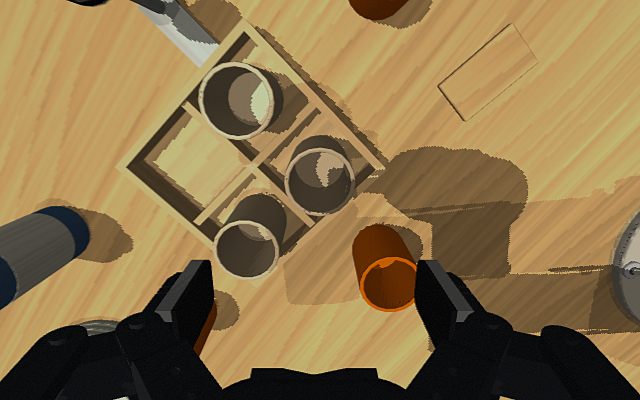

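Wrist view: the three tumblers stand upright in three separate cells, at pixels (235,100), (320,175) and (248,248), with rims at about 97 mm as they should be. On to the bar.

```bash
python3 -m inch '[[[0.003,-0.036,0.01],[0,0,-3.8],1],[[0.003,-0.036,0.01],[0,0,-3.8],1],[[0.003,-0.036,0.01],[0,0,-3.8],1],[[0.003,-0.036,0.01],[0,0,-3.8],1],[[0.003,-0.036,0.01],[0,0,-3.8],1],[[0.003,-0.036,0.01],[0,0,-3.8],1],[[0.003,-0.036,0.01],[0,0,-3.8],1],[[0.003,-0.036,0.01],[0,0,-3.8],1],[[0.003,-0.036,0.01],[0,0,-3.8],1],[[0.003,-0.036,0.01],[0,0,-4],1]]'
python3 -m inch '[[[0.003,-0.03,0],[0,0,0],1],[[0.003,-0.025,0],[0,0,0],1],[[0.003,-0.02,0],[0,0,0],1],[[0,0,0],[0,0,0],1],[[0,0,0],[0,0,0],1]]'
python3 - <<'E'
from h import *
s=read_state();r=s["eef_rot"];R=cv2.Rodrigues(np.array(r))[0];print(s["tool_pos"],np.degrees(np.arctan2(R[1,0],R[0,0])),R[:,2],s["joints"])
C=cal("wrist");im,d=cams.camera("wrist");save("w6",im)
P=cloud("wrist",d,C).reshape(-1,3)
r=P[(P[:,2]>.262)&(P[:,2]<.285)&(np.hypot(P[:,0]-.496,P[:,1]+.316)<.06)]
print(len(r))
if len(r)>10: print(cv2.minAreaRect(r[:,:2].astype(np.float32)*1000))
E
```

```text
t: 15.8
tool_pos: [0.4777, -0.1713, 0.3353]
eef_rot: [-0.049, -3.139, -0.001]
wrist_force: [0.2, 0.6, -0.5]
finger_gap: 0.0855
t: 16.3
tool_pos: [0.4869, -0.245, 0.3349]
eef_rot: [-0.046, -3.139, -0.001]
wrist_force: [-0.1, 0.5, -0.4]
finger_gap: 0.0856
[ 0.4869104  -0.24495755  0.33487489] 178.32234019125167 [-2.34427162e-03  9.49901841e-04 -9.99996801e-01] [-1.79268905e-01  2.43842312e-01  3.62778053e-01 -5.20503010e-04
 -1.69220814e+00  1.49924773e-01]
2574
((496.9908142089844, -315.6820983886719), (59.62615203857422, 14.053565979003906), 88.15980529785156)
```

View pics/w6.png

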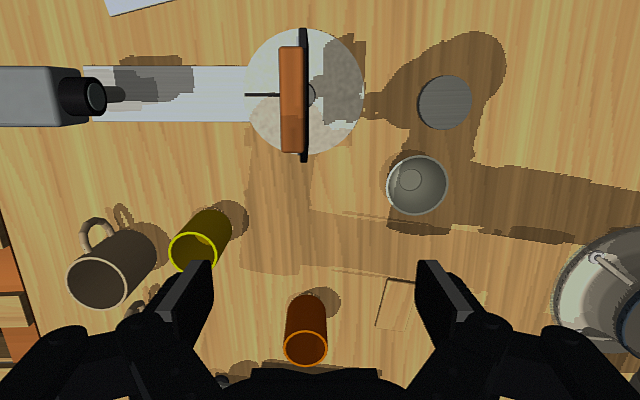

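The wrist view shows the bar at (293,100), still facing the rig camera at (90,97), with the pads aligned across it. The bar measures 60 x 14 mm at (0.497, -0.316).

```bash
python3 -m inch '[[[0.005,-0.035,0],[0,0,0],1],[[0.0051,-0.0357,0],[0,0,0],1],[[0,0,0],[0,0,0],1],[[0,0,-0.025],[0,0,0],1],[[0,0,-0.025],[0,0,0],1],[[0,0,-0.018],[0,0,0],1],[[0,0,-0.01],[0,0,0],1],[[0,0,0],[0,0,0],0.6],[[0,0,0],[0,0,0],0.4],[[0,0,0],[0,0,0],0.3]]' 40
python3 -m inch '[[[0,0,0],[0,0,0],0.2],[[0,0,0],[0,0,0],0.1],[[0,0,0],[0,0,0],0],[[0,0,0],[0,0,0],0],[[0,0,0],[0,0,0],0],[[0,0,0],[0,0,0],0]]'
```

```text
t: 17.35
tool_pos: [0.4978, -0.3158, 0.2597]
eef_rot: [0.044, 3.139, -0.002]
wrist_force: [0.2, -0.7, -0.3]
finger_gap: 0.0443
t: 17.95
tool_pos: [0.4977, -0.3158, 0.2591]
eef_rot: [0.044, 3.139, -0.001]
wrist_force: [1.9, 1.8, 5.8]
finger_gap: 0.0128
```

```bash
python3 -m inch '[[[0,0,0],[0,0,2.6],0],[[0,0,0],[0,0,4],0],[[0,0,0],[0,0,4],0],[[0,0,0],[0,0,4],0],[[0,0,0],[0,0,4],0],[[0,0,0],[0,0,4],0],[[0,0,0],[0,0,4],0],[[0,0,0],[0,0,4],0],[[0,0,0],[0,0,4],0],[[0,0,0],[0,0,2],0]]'
python3 -m inch '[[[0,0,0],[0,0,0],0],[[0,0,0],[0,0,0],0],[[0,0,0],[0,0,0],0],[[0,0,0],[0,0,0],0],[[0,0,0],[0,0,0],0],[[0,0,0],[0,0,0],0]]'
python3 - <<'E'
from h import *
s=read_state();R=cv2.Rodrigues(np.array(s["eef_rot"]))[0];print(np.degrees(np.arctan2(R[1,0],R[0,0])),s["moment"])
C=cal("scene");im,d=cams.camera("scene");a=im[220:340,140:300];b=cv2.resize(a,(640,480),interpolation=cv2.INTER_CUBIC)
K,Rc,t=C
def pr(p): return cv2.projectPoints(np.array([p],float),Rc,t,K,None)[0].ravel()
c=np.array([.497,-.3157])
for z,e in((.018,.075),):
    p0=pr([*c,z]);
    for dg in(61.4,71.4,81.4):
        e_=c+.075*np.array([np.cos(np.radians(dg)),np.sin(np.radians(dg))]);p=pr([*e_,z]);print(dg,p0,p,(p-[140,220])*4)
save("s6",b)
C=cal("wrist");im,d=cams.camera("wrist");save("w7",im)
EE=None
im,d=cams.camera("top");save("t7",cv2.resize(im[100:320,200:520],(800,550),interpolation=cv2.INTER_CUBIC))
E
```

```text
t: 18.95
tool_pos: [0.4984, -0.3156, 0.2591]
eef_rot: [-0.947, 2.992, -0.002]
wrist_force: [4.0, 1.5, 4.6]
finger_gap: 0.0128
t: 19.55
tool_pos: [0.4984, -0.3156, 0.2591]
eef_rot: [-0.943, 2.994, -0.002]
wrist_force: [3.5, 2.1, 4.9]
finger_gap: 0.0127
-145.01714928458915 [ 0.61941217 -1.40130119 -0.03397592]
61.4 [203.2117574  289.55299483] [231.46890214 283.37738578] [365.87560856 253.50954311]
71.4 [203.2117574  289.55299483] [230.47333244 278.96678324] [361.89332976 235.86713295]
81.4 [203.2117574  289.55299483] [228.67415498 274.91855184] [354.69661992 219.67420737]
```

View pics/s6.png

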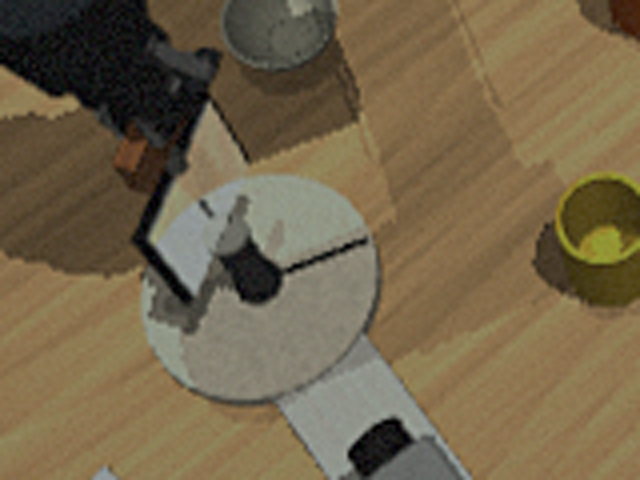

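View pics/t7.png

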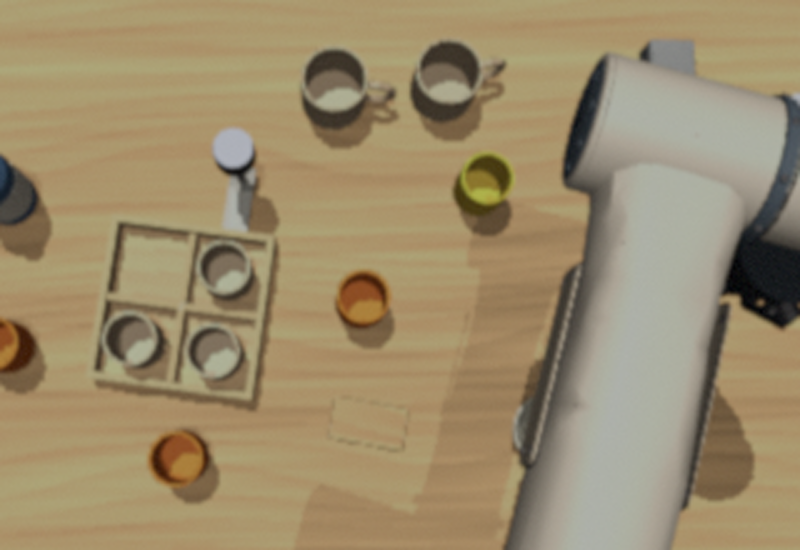

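The crate is in order. The pointer runs from (285,272) to (366,240) in the scene crop, a slope of -0.395 against -0.387 expected for the drum bearing, so it reads about 72° against 71.4°. I'll hold a little longer and then hand in.

```bash
python3 -m inch '[[[0,0,0],[0,0,0],0],[[0,0,0],[0,0,0],0],[[0,0,0],[0,0,0],0],[[0,0,0],[0,0,0],0],[[0,0,0],[0,0,0],0]]'; python3 -c "
from workcell import job
print(job.hand_in())"
```

```text
t: 20.2
tool_pos: [0.4984, -0.3156, 0.2591]
eef_rot: [-0.943, 2.994, -0.002]
wrist_force: [3.5, 1.7, 5.4]
finger_gap: 0.0128
the job is handed in; nothing more can be done
None
```

I set both loose grey tumblers upright in free crate cells and left the third in its own cell. I then gripped the mirror's bar and turned it about 36.7°. The job was handed in at about 20 s with the bar still gripped (40 N set); no verdict was reported.

- **Tumblers:** from the wrist camera all three rims are level at about 97 mm (98 mm expected), each in its own cell and released.
- **Mirror:** the pointer reads about 72° against a drum bearing of 71.4°. The fingers were stopped on the bar at 12.8 mm, slightly under its nominal 14 mm, and the pose was steady.
- **Bystanders:** nothing looked displaced in the last top picture. The bowl and jar lid were mostly hidden by the arm there, so I didn't measure them again.

No check failed or disagreed.

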